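# Find the tilting cover on the bench socket duct and push it open

### The job

The steel socket duct on the bench has four identical covers: three are screwed down, one is hung on a pivot. With your fingertips press the covers in turn at the round thumb mark at their far end until you find the one that rocks, then push that end on down until the cover stands wide open at its stop, and come away leaving it open. Grasp and lift nothing, and leave the things standing on and around the duct where they are.

Things in the scene. Friction and masses are not known exactly. Their poses are not given: they have to be found in the camera images.
- duct: bench-top socket duct, grey steel trough fixed to the bench, 180 (x) x 500 (y) x 92 mm high. Origin: centre of its underside; +x to its far side (away from the robot at yaw 0), +y along it to the left, z up; yaw within 0.25 rad. In its flat top lie four identical flush covers in a row along y, 24 mm apart; beyond their far edges runs a flat strip 47 mm wide. Any one of the four is the one that rocks
- cover_1 (a point): thumb mark (22 mm ring, centre on the top face) of the rightmost cover; duct x = 22, y = -165, z = 92 mm; belongs to the duct, does not move with the cover. Cover: 110 (x) x 86 (y) x 3 mm, near edge at duct x = -70, far edge at +40 mm. All covers look alike, all have two small screw heads at x = -40 mm. A fixed cover is rigid
- cover_2 (a point): the same for the second cover, duct y = -55 mm
- cover_3 (a point): the same for the third cover, duct y = +55 mm
- cover_4 (a point): the same for the fourth (leftmost) cover, duct y = +165 mm
- pivot_line (a point): middle of the row's pivot line on the duct: x = -40, y = 0, z = 90.5 mm. The cover that rocks turns about this line (along duct y), 30 mm from its near edge: pressed beyond it, the far end dips into the duct and the near edge rises. Below each cover the well is empty, 107 mm wide (y), down to z = 17 mm, so fingers may follow the cover in from above
- hatch (a joint): tilt of the one cover that rocks, wherever in the row it is (rad): 0 flush, grows as its far end goes down, stop at 1.15 (66 degrees; near edge then 27 mm above the top, far edge 73 mm below it). Stiff balanced hinge: it needs 2 to 3 N at the thumb mark, about 4 N at 40 mm from the pivot, and stays at any angle where it is left
- tape: small roll of paper tape lying flat on the far strip of the duct, 42 mm across, 18 mm high; origin: centre of its underside
- tin: small round metal tin on the far strip of the duct, 38 mm across, 21 mm high; origin: centre of its underside
- mug: white ceramic mug on the bench behind the duct, 76 mm across, 85 mm high, handle along its +y; origin: centre of its underside
- glue: white glue bottle on the bench behind the duct, 44 mm across, 115 mm high; origin: centre of its underside
- driver: screwdriver lying on the bench before the duct, 190 mm long along its x, black handle to -x; origin: under the middle of its length
- case: brown spectacle case on the bench before the duct, 60 x 155 x 30 mm (x, y, z); origin: centre of its underside
- book: closed hardback book lying on the bench to the right of the duct, 150 x 210 x 25 mm (x, y, z); origin: centre of its underside

How it is judged:
By the outcome, as a careful person would: the job done as asked, in the order asked, and still so for the second after the job is handed in, with the robot touching nothing.
It also fails if it takes over 48 s, if anything falls off the work surface, if the arm or the gripper's body presses on something with over 40 N, if the wrist force passes 120 N, or if a joint passes its speed limit or range.

### The arm

A 6-joint arm with a two-finger parallel gripper is mounted at the origin on the work surface. World frame = base frame: x ahead of the robot, y to its left, z up, the work surface at z = 0. Lengths are in m, angles in rad, forces in N, time in s.
With the tool pointing down it reaches from about 0.375 to 0.975 m from the base axis. Payload 3.8 kg.
Tool frame: the origin (TCP) lies midway between the tips of the shut fingers; the grasp point (between the pads) lies 19 mm behind it; z points along the fingers, y is the direction in which the jaws open and shut (so a half turn about z gives the same grasp; the last joint's range is limited). The gripper opens to 85 mm and grips with 20 to 120 N. Pads are 22 mm wide; open, the fingers measure 114 mm over their backs; the gripper's body (76 mm by 85 mm) begins 54 mm behind the grasp point. The pads swing forward as they close: fully open they stand 13 mm farther back than shut.
Start: joints at [-1.227, 0.264, 1.604, -0, 1.274, -0.037], TCP at [0.251, -0.627, 0.209] pointing down, gripper open.
Joint ranges: [-2.63, 2.63], [-0.94, 2.18], [0.31, 2.57], [-1.31, 4.45], [0, 2.66], [-2.55, 2.55]. Speed limits (rad/s): [2.57, 2.57, 3.14, 3.14, 3.14, 3.14].

### API

Orientations are given as a rotation vector (axis times angle).
In Python, from workcell import bot gives the robot as it stands.
- The arm moves only by the tool arm_command, never from a script. Its argument "targets" is text: rows parted by semicolons, each of 7 numbers parted by spaces: the shift along the tool's x, y, z in mm, then the turn, a rotation vector about the tool's x, y, z in degrees, then the opening, from 0 (shut) to 1 (fully open). A call has 1 to 10 rows; each row is the pose to reach, as a shift and turn from the pose commanded when the call began, along the tool's axes at that moment; what a row does not reach only later rows make up. A row lasts 1/12 s, in which the tool goes at most 41.7 mm and 7.16 degrees, less where a joint would pass 70% of its speed; a pose out of reach is approached as far as the arm can. A call with a gripper value outside its range is refused whole. The fingers move at their own pace and stop on an object; "newtons" is the grip in N (left out, the last holds). Time passes only in rows, so rows that repeat a pose let the fingers close. It gives the time, the measured TCP pose, the force and the opening at its end, in the units of the state.
- bot.read_state(): the state, without advancing time (a new reading comes with each control period).
- bot.read_camera(name): name is "scene" or "top" or "wrist"; returns (picture, depth): 400x640x3 uint8, blue, green, red; 400x640 float32, m along the optical axis (not along the pixel's ray), 0 where there is no reading.
- bot.camera_params(name): a dict with "fov_y" (degrees; the focal length in pixels is half the picture's height over the tangent of half this angle, whatever the lens; pixels are square), "cx", "cy" (the principal point, pixels), "xyz" and "rotation" of the camera in the world; the wrist camera has in their place "T_tool_cam" (4x4, takes a point from camera to tool coordinates, whose origin is the TCP and whose axes are the flange's). Camera axes: x right, y up, looking along -z (the intrinsics and any distortion apply to the point x, -y, -z); pixel columns grow to the right and rows downward; lengths in m; the calibration is good to about 2 mm. A picture is of the moment at which its call begins: read the wrist's pose just before it. camera_params takes no time and is no camera call.
- bot.finish_job(): hands the job in, once; it reports no verdict.
The state is a dict: "time": time; "q": joint angles; "joint_vel": joint speeds; "joint_torque": joint torques, N m; "tool_pos": TCP position; "tcp_rot": TCP orientation; "wrist_force": force on the tool from outside, world axes, zero at the start; "torque": the same for the moment, N m; "width": opening from 0.0 (shut) to 1.0 (fully open).
Only numpy, scipy, OpenCV 4.12 (cv2) and the standard library are available. Lean on these libraries where they do the work, as an engineer would, in place of code of your own. Each camera call takes 0.05 s, during which the arm holds its last target.

## Working session

There is one attempt and no reset: what is moved stays moved. The work goes in short steps, Python scripts to look and compute and a tool call to move; the robot and the scene stay as the last step left them, time stands still between calls to the robot, and variables do not carry over. Pictures are saved under pics/ and viewed, and the job is handed in when it is done.

Besides the shell and the picture viewer there is one more tool, called as name(argument=value, ...), one argument or row to a line, values as JSON. arm_command: Moves the arm, as the interface text tells. Its arguments: {"type":"object","properties":{"targets":{"type":"string"},"newtons":{"type":"number"}},"required":["targets"]}

```bash
ls; mkdir -p pics; cat > h.py <<'E'
import numpy as np,cv2
from workcell import bot
from scipy.spatial.transform import Rotation as R
def snap(n,f):
    s=bot.read_state();im,d=bot.read_camera(n);p=bot.camera_params(n)
    cv2.imwrite(f'pics/{f}.png',im);np.savez(f'pics/{f}.npz',im=im,d=d)
    return s,im,d,p
E
python3 - <<'E'
from h import *
for n in('scene','top'):
    s,im,d,p=snap(n,n+'0');print(p)
print(s)
E
```

```text
pics
{'fov_y': 48.053244237293626, 'cx': 318.75592254527993, 'cy': 199.1836381637252, 'xyz': array([0.93764526, 0.43626413, 0.85314082]), 'rotation': array([0.29753082, 0.90844968, 2.4213445 ])}
{'fov_y': 49.20650782832066, 'cx': 317.184082297575, 'cy': 207.38599794169784, 'xyz': array([ 0.43894252, -0.1232128 ,  1.3231851 ]), 'rotation': array([ 0.05867155, -0.06564469, -1.58816278])}
{'time': 0.05, 'q': array([-1.22688453e+00,  2.64772594e-01,  1.60538413e+00, -1.56479215e-05,
        1.27373077e+00, -3.68899473e-02]), 'joint_vel': array([ 7.63447433e-05, -7.55615446e-04, -7.01068169e-04, -5.28141368e-04,
       -1.14402633e-04,  9.37855579e-04]), 'joint_torque': array([-1.74801360e-03, -5.17023575e+01, -3.68844581e+01, -4.08201659e-04,
        7.05116341e-03,  8.48046007e-07]), 'tool_pos': array([ 0.25060372, -0.62589536,  0.20754355]), 'tcp_rot': array([-3.08259316e+00, -5.94132700e-01,  5.73997812e-04]), 'wrist_force': array([-0.45192385,  0.71151342, -0.42900313]), 'torque': array([-0.0326178 ,  0.04536254,  0.01760027]), 'width': 1.0017917414515558}
```

View pics/scene0.png

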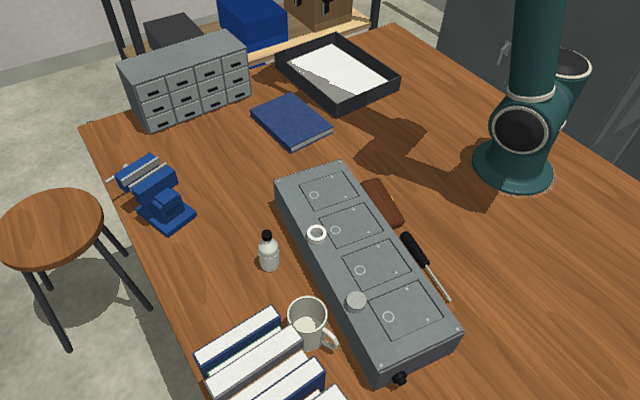

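View pics/top0.png

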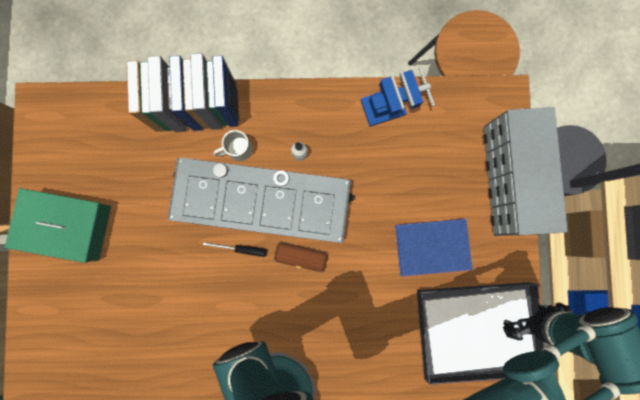

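The scene view shows the duct with four covers, the tape at about (316,233) and the tin at (356,300). In the top view the covers' rings lie near (203,184), (240,189), (279,195) and (318,199). I'll enlarge it.

```bash
python3 - <<'E'
import cv2
im=cv2.imread('pics/top0.png');cv2.imwrite('pics/topc.png',cv2.resize(im[145:255,160:360],None,fx=4,fy=4,interpolation=cv2.INTER_CUBIC))
im=cv2.imread('pics/scene0.png');cv2.imwrite('pics/scc.png',cv2.resize(im[150:390,260:475],None,fx=2.5,fy=2.5,interpolation=cv2.INTER_CUBIC))
E
```

```text
(no output)
```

View pics/topc.png

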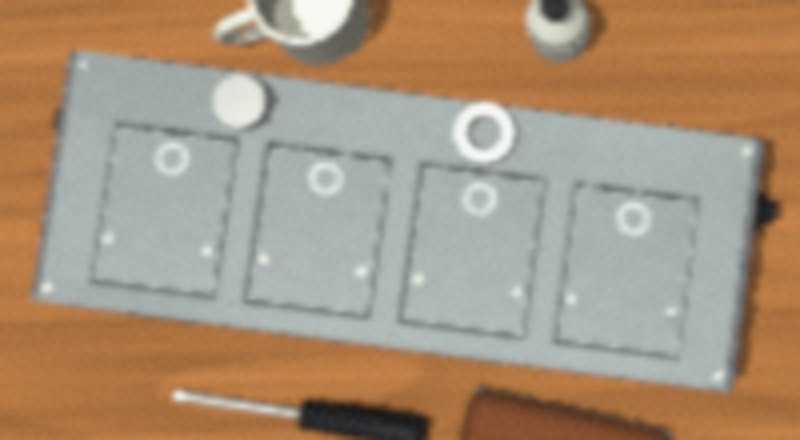

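View pics/scc.png

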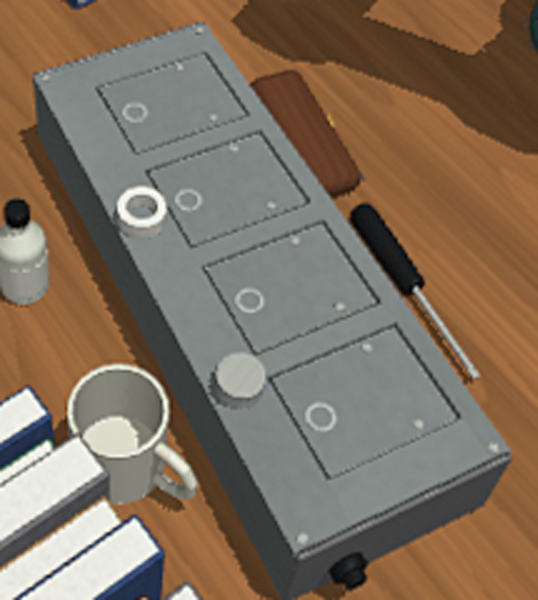

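```bash
cat >> h.py <<'E'
def ray(p,u,v):
    f=200/np.tan(np.radians(p['fov_y']/2))
    M=R.from_rotvec(p['rotation']).as_matrix()
    return p['xyz'],M@np.array([(u-p['cx'])/f,-(v-p['cy'])/f,-1])
def onz(p,u,v,z):
    o,d=ray(p,u,v);return o+d*(z-o[2])/d[2]
def fit(L,W):
    L=np.array(L)[:,:2];W=np.array(W)[:,:2]
    lc=L.mean(0);wc=W.mean(0);a=L-lc;b=W-wc
    y=np.arctan2((a[:,0]*b[:,1]-a[:,1]*b[:,0]).sum(),(a*b).sum())
    c,s=np.cos(y),np.sin(y);Q=np.array([[c,-s],[s,c]]);t=wc-Q@lc
    return y,t,np.round((W-(L@Q.T+t))*1e3,1)
E
python3 - <<'E'
from h import *
pt=bot.camera_params('top');ps=bot.camera_params('scene')
L=[(.022,.165),(.022,.055),(.022,-.055),(.022,-.165)]
T=[(172,158),(326,179),(479,199),(634,218)]
S=[(320,417),(249,300),(188,200),(134,112)]
WT=[onz(pt,160+(u+.5)/4-.5,145+(v+.5)/4-.5,.092) for u,v in T]
WS=[onz(ps,260+(u+.5)/2.5-.5,150+(v+.5)/2.5-.5,.092) for u,v in S]
print(np.round(WT,4));print(np.round(WS,4))
print(fit(L,WT));print(fit(L,WS))
d=np.load('pics/top0.npz')['d'];print(d[180:215:10,230], pt['xyz'][2])
d=np.load('pics/scene0.npz')['d']
for u,v in S:
    u=260+u/2.5;v=150+v/2.5;o,r=ray(ps,u,v);print(o+r*d[int(v),int(u)])
for n,(u,v),z in(('tin',(240,101),.113),('tape',(484,132),.11),('mug',(312,15),.085),('glue',(555,8),.115)):
    print(n,onz(pt,160+u/4,145+v/4,z))
E
```

```text
[[ 0.6084  0.1942  0.092 ]
 [ 0.5914  0.0851  0.092 ]
 [ 0.5752 -0.0231  0.092 ]
 [ 0.5597 -0.1327  0.092 ]]
[[ 0.6071  0.1924  0.092 ]
 [ 0.5904  0.0828  0.092 ]
 [ 0.5741 -0.0258  0.092 ]
 [ 0.5579 -0.1356  0.092 ]]
(np.float64(-0.14788230001505398), array([0.56191225, 0.03410291]), array([[ 0.4,  0.1],
       [-0.4, -0.2],
       [-0.4,  0.4],
       [ 0.3, -0.3]]))
(np.float64(-0.1489345967062947), array([0.56059455, 0.0317301 ]), array([[ 0.2,  0.7],
       [-0.1, -0. ],
       [-0.1,  0.1],
       [ 0. , -0.8]]))
[1.2392915 1.2364411 1.2320391 1.2312697] 1.3231851036081381
[0.60831565 0.19411262 0.09505247]
[0.59175463 0.08519437 0.09519223]
[ 0.5745098  -0.02412656  0.0930708 ]
[ 0.557333   -0.13510837  0.09107126]
tin [0.64369144 0.14030197 0.113     ]
tape [ 0.61923875 -0.0296803   0.11      ]
mug [0.70988566 0.09469317 0.085     ]
glue [ 0.70529833 -0.08087525  0.115     ]
```

```bash
cat >> h.py <<'E'
YAW=-0.1484;O=np.array([.5613,.0329]);c,s_=np.cos(YAW),np.sin(YAW);Q=np.array([[c,-s_],[s_,c]])
def d2w(x,y,z): return np.r_[Q@[x,y]+O,z]
def w2d(p): return np.r_[Q.T@(np.array(p[:2])-O),p[2]]
def goal(x,y,z,flip=1,tilt=0):
    # tool x = flip*duct x, z down
    X=np.array([c,s_,0])*flip;Z=np.array([0,0,-1.]);Y=np.cross(Z,X)
    return d2w(x,y,z),R.from_matrix(np.c_[X,Y,Z])
def rel(x,y,z,flip=1):
    s=bot.read_state();R0=R.from_rotvec(s['tcp_rot']);p,G=goal(x,y,z,flip)
    return np.round(R0.inv().apply(p-s['tool_pos'])*1e3,1),np.round(np.degrees((R0.inv()*G).as_rotvec()),2)
def st():
    s=bot.read_state();print('t',round(s['time'],2),'duct',np.round(w2d(s['tool_pos'])*1e3,1),'F',np.round(s['wrist_force'],1),'w',round(s['width'],2),'q',np.round(s['q'],2))
E
python3 - <<'E'
from h import *
st();s=bot.read_state();print(np.round(R.from_rotvec(s['tcp_rot']).as_matrix(),3))
for f in(1,-1):print(rel(.022,-.165,.14,f), rel(.022,-.165,.21,f))
E
```

```text
t 0.1 duct [-209.9 -697.5  207.6] F [-0.4 -0.2  0.2] w 1.0 q [-1.23  0.26  1.61 -0.    1.27 -0.04]
[[ 0.928  0.372 -0.001]
 [ 0.372 -0.928  0.002]
 [ 0.    -0.002 -1.   ]]
(array([ 469. , -342.5,   68.4]), array([-1.200e-01,  3.000e-02,  3.032e+01])) (array([ 469. , -342.6,   -1.6]), array([-1.200e-01,  3.000e-02,  3.032e+01]))
(array([ 469. , -342.5,   68.4]), array([-4.0000e-02, -1.6000e-01, -1.4968e+02])) (array([ 469. , -342.6,   -1.6]), array([-4.0000e-02, -1.6000e-01, -1.4968e+02]))
```

arm_command(
  targets="40 -29 -8 0 0 3 0; 78 -57 -8 0 0 6 0; 117 -86 -8 0 0 9 0; 156 -114 -8 0 0 12 0; 195 -143 -8 0 0 15 0; 234 -171 -8 0 0 18 0; 273 -200 -8 0 0 21 0; 312 -228 -8 0 0 24 0; 351 -257 -8 0 0 27 0; 390 -285 -8 0 0 30.3 0",
  newtons=40,
)

```text
time: 0.93
tool_pos: [0.4717, -0.2717, 0.2165]
tcp_rot: [-3.132, 0.237, 0.001]
wrist_force: [0.6, 0.6, 0.4]
width: 0.002
```

```bash
python3 - <<'E'
from h import *
st();print(rel(.022,-.165,.125))
E
```

```text
t 0.93 duct [ -43.6 -314.5  216.5] F [0.6 0.6 0.4] w 0.0 q [-0.57  0.01  1.87  0.    1.26  1.15]
(array([  65.2, -149.6,   91.5]), array([-0.01,  0.02, -0.14]))
```

arm_command(
  targets="13 -30 5 0 0 0 0; 26 -60 30 0 0 0 0; 39 -89.5 60 0 0 0 0; 39 -89.5 92 0 0 0 0; 39 -89.5 92 0 0 0 0; 39 -89.5 92 0 0 0 0; 39 -89.5 92 0 0 0 0",
)

```text
time: 1.52
tool_pos: [0.5234, -0.1918, 0.1259]
tcp_rot: [3.132, -0.233, 0.001]
wrist_force: [1.1, 0.0, 0.3]
width: 0.002
```

```bash
python3 - <<'E'
from h import *
st();print(rel(.022,-.165,.094))
s,im,d,p=snap('wrist','w1');s,im,d,p=snap('scene','s1')
cv2.imwrite('pics/s1c.png',cv2.resize(im[100:300,240:480],None,fx=3,fy=3))
E
```

```text
t 1.52 duct [  -4.3 -227.8  125.9] F [1.1 0.  0.3] w 0.0 q [-0.4   0.11  1.94 -0.    1.09  1.32]
(array([ 26.3, -62.8,  31.9]), array([ 0.03, -0.03, -0.01]))
```

View pics/w1.png

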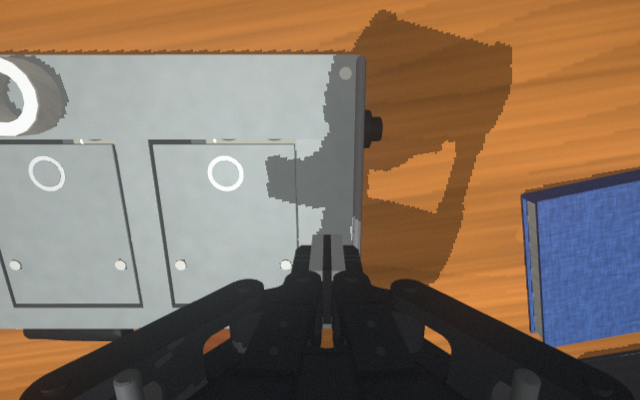

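View pics/s1c.png

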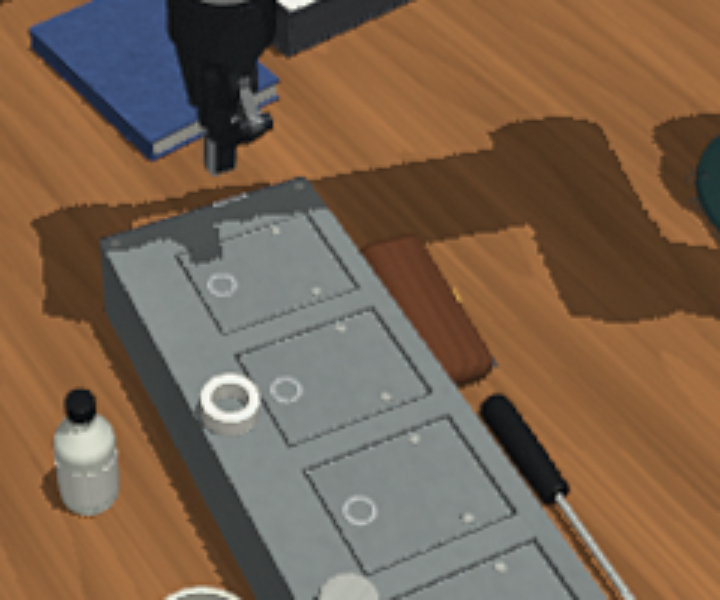

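The tool isn't over the cover yet: the wrist view shows the fingertips at the duct's right end, with ring 1 at (226,173). The previous call's unreached remainder was dropped, so I'll work from measured poses.

arm_command(
  targets="13 -31 0 0 0 0 0; 26 -62.5 0 0 0 0 0; 26.3 -62.5 8 0 0 0 0; 26.3 -62.5 20 0 0 0 0; 26.3 -62.5 22 0 0 0 0; 26.3 -62.5 22 0 0 0 0; 26.3 -62.5 22 0 0 0 0",
)

```text
time: 2.2
tool_pos: [0.5577, -0.1341, 0.1027]
tcp_rot: [3.133, -0.235, -0.001]
wrist_force: [0.3, 0.1, -0.3]
width: -0.003
```

```bash
python3 - <<'E'
from h import *
st();print(rel(.022,-.165,.092))
s,im,d,p=snap('wrist','w2');cv2.imwrite('pics/w2c.png',cv2.resize(im[80:320,200:440],None,fx=2.5,fy=2.5))
E
```

```text
t 2.2 duct [  21.1 -165.7  102.7] F [ 0.3  0.1 -0.3] w -0.0 q [-0.28  0.16  1.93 -0.    1.05  1.44]
(array([ 0.9, -0.7, 10.7]), array([ 0.01,  0.04, -0.07]))
```

View pics/w2c.png

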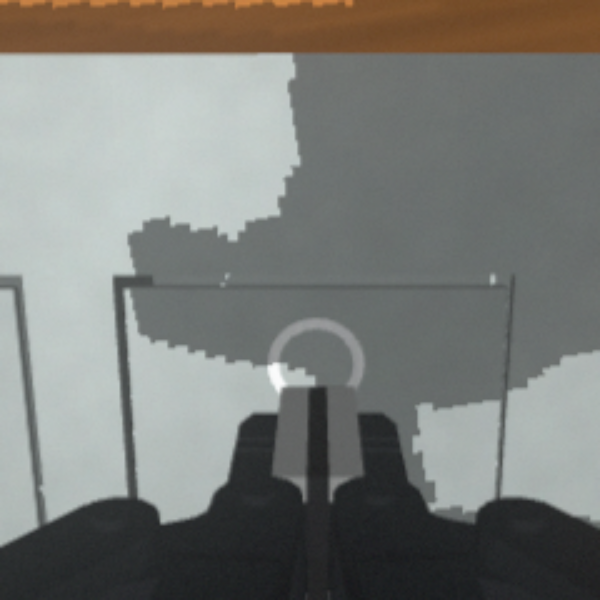

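The fingertips are centred on ring 1, at crop (316,365). Pressing slowly.

arm_command(
  targets="1 -0.7 5 0 0 0 0; 1 -0.7 9 0 0 0 0; 1 -0.7 11 0 0 0 0; 1 -0.7 13 0 0 0 0; 1 -0.7 14 0 0 0 0; 1 -0.7 14 0 0 0 0",
)

```text
time: 2.75
tool_pos: [0.5592, -0.1324, 0.0884]
tcp_rot: [-3.133, 0.232, 0.001]
wrist_force: [0.3, -0.0, -0.9]
width: -0.0
```

```bash
python3 - <<'E'
from h import *
st()
E
```

```text
t 2.75 duct [  22.4 -163.8   88.4] F [ 0.3 -0.  -0.9] w -0.0 q [-0.28  0.18  1.94  0.    1.02  1.44]
```

arm_command(
  targets="0 0 1 0 0 0 0; 0 0 2 0 0 0 0; 0 0 3 0 0 0 0; 0 0 3 0 0 0 0",
)

```text
time: 3.08
tool_pos: [0.5594, -0.1324, 0.0857]
tcp_rot: [-3.133, 0.232, 0.0]
wrist_force: [0.5, -0.0, 0.5]
width: 0.001
```

```bash
python3 - <<'E'
from h import *
st()
s,im,d,p=snap('scene','s3');st()
cv2.imwrite('pics/s3c.png',cv2.resize(im[150:270,260:400],None,fx=5,fy=5,interpolation=2))
E
```

```text
t 3.08 duct [  22.6 -163.8   85.7] F [ 0.5 -0.   0.5] w 0.0 q [-0.28  0.18  1.94  0.    1.02  1.44]
t 3.13 duct [  22.6 -163.8   85.8] F [-0.9  0.1 -0.5] w 0.0 q [-0.28  0.18  1.94  0.    1.02  1.44]
```

View pics/s3c.png

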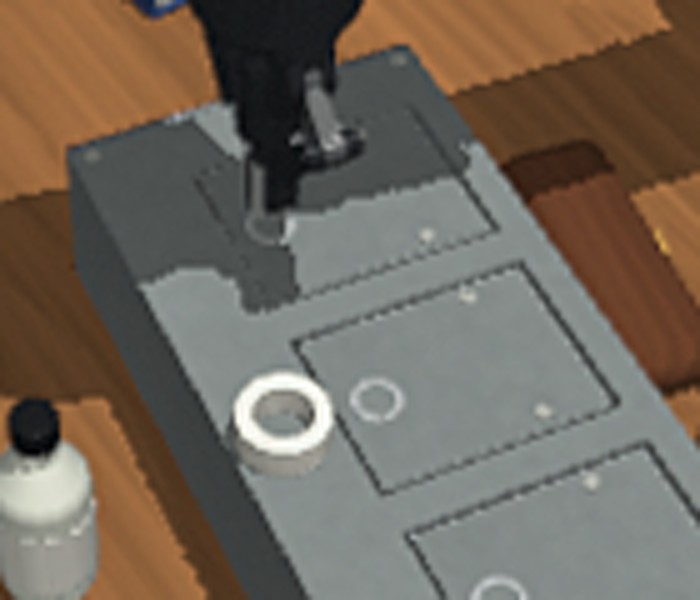

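```bash
python3 - <<'E'
from h import *
p=bot.camera_params('scene')
a=np.load('pics/scene0.npz')['d'];b=np.load('pics/s3.npz')['d']
def pix(w):
    M=R.from_rotvec(p['rotation']).as_matrix();q=M.T@(w-p['xyz']);f=200/np.tan(np.radians(p['fov_y']/2))
    return p['cx']+f*q[0]/-q[2],p['cy']-f*q[1]/-q[2]
for y in(-.165,-.055,.055):
  for x in(-.08,-.066,-.058,-.03,0,.03,.038):
    r=[]
    for dy in np.arange(-.036,.037,.003):
        u,v=pix(d2w(x,y+dy,.092));u=int(round(u));v=int(round(v))
        r.append((b[v,u]-a[v,u])*1e3)
    r=np.array(r);print(y,x,np.round(np.median(r),2),'sd',np.round(r.std(),1),np.round(r[-8:],1))
E
```

```text
-0.165 -0.08 -1.08 sd 2.6 [-3.7 -1.2 -2.8  4.1 -5.2  0.5 -1.1 -1.1]
-0.165 -0.066 0.32 sd 2.4 [ 1.7  0.   2.   0.1 -0.6 -1.3  5.2 -4.3]
-0.165 -0.058 0.74 sd 2.4 [ 4.4  2.2 -0.2  0.7  1.2 -3.5 -3.5 -3.8]
-0.165 -0.03 -1.19 sd 54.4 [ 2.9 -1.  -0.3  3.7 -5.   1.6 -1.2 -1.2]
-0.165 0 -3.24 sd 46.5 [ 0.1  0.9  3.9 -4.3 -3.3  1.4 -3.6 -1.3]
-0.165 0.03 0.24 sd 202.1 [ 2.4  1.   6.   0.2  0.2 -3.3  2.8  2.1]
-0.165 0.038 -0.42 sd 3.3 [-9.1  0.6 -1.2 -1.7 -0.5 -1.4 -0.5  3.2]
-0.055 -0.08 0.04 sd 266.5 [ 8.000e-01  2.100e+00  3.100e+00 -1.700e+00  3.700e+00  2.100e+00
 -9.659e+02  0.000e+00]
-0.055 -0.066 -0.49 sd 190.2 [-9.709e+02  7.000e-01 -2.000e+00 -1.500e+00 -1.000e-01 -2.600e+00
  0.000e+00 -0.000e+00]
-0.055 -0.058 0.61 sd 2.3 [-0.1  3.   2.9  4.3 -0.7  1.4  2.   0. ]
-0.055 -0.03 1.33 sd 2.3 [-0.9  3.7 -1.4  0.6  5.   1.3  0.1  2. ]
-0.055 0 0.51 sd 187.9 [ 0.9  1.2  1.1 -1.4  2.6 -2.1 -2.7 -0.1]
-0.055 0.03 0.47 sd 2.4 [ 1.3 -0.8 -2.7  1.  -4.1  0.5  1.4  0.2]
-0.055 0.038 -0.11 sd 2.2 [-3.5 -5.5 -1.2  2.9 -3.6 -0.   0.7 -1.1]
0.055 -0.08 -1.09 sd 182.4 [ 0.8  0.4  0.8  2.2 -1.5 -2.3 -0.9 -3. ]
0.055 -0.066 1.16 sd 2.4 [ 3.1  4.8  4.  -3.  -0.4  1.6 -1.3 -3.8]
0.055 -0.058 0.19 sd 1.9 [-0.7 -1.8  0.2  1.2  1.  -4.  -5.2 -0.6]
0.055 -0.03 0.82 sd 2.2 [ 0.7  0.6 -1.2 -1.3  0.8  6.5  1.3  1.9]
0.055 0 0.83 sd 2.6 [ 2.8  0.8  1.2  2.6  4.2  2.7 -0.8  0.4]
0.055 0.03 -0.11 sd 175.8 [ 1.3 -3.3 -2.1  1.4  1.8  1.2  3.  -1.4]
0.055 0.038 0.74 sd 1.6 [ 0.5 -1.4  1.5 -3.   0.7 -2.5 -1.9  1.5]
```

No tilt in the depth and no force, so contact probably isn't made yet. I'll keep going in small steps.

arm_command(
  targets="0 0 1 0 0 0 0; 0 0 2 0 0 0 0; 0 0 2 0 0 0 0",
)

```text
time: 3.38
tool_pos: [0.5594, -0.1325, 0.0837]
tcp_rot: [-3.133, 0.232, 0.0]
wrist_force: [0.5, -0.5, 0.6]
width: -0.0
```

```bash
python3 - <<'E'
from h import *
st()
s,im,d,p=snap('wrist','w3');st();cv2.imwrite('pics/w3c.png',cv2.resize(im[80:320,200:440],None,fx=2.5,fy=2.5))
E
```

```text
t 3.38 duct [  22.5 -163.8   83.7] F [ 0.5 -0.5  0.6] w -0.0 q [-0.28  0.19  1.94  0.    1.01  1.44]
t 3.43 duct [  22.5 -163.8   83.7] F [-0.1  0.4 -0.4] w 0.0 q [-0.28  0.19  1.94  0.    1.01  1.44]
```

View pics/w3c.png

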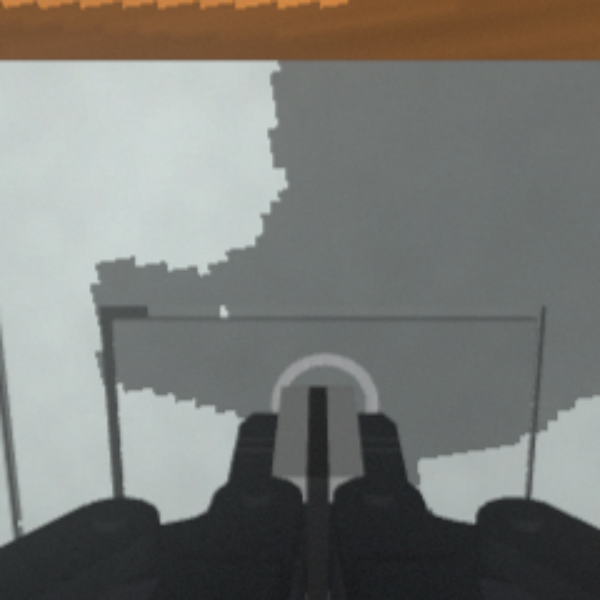

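```bash
python3 - <<'E'
from h import *
p=bot.camera_params('wrist');T=p['T_tool_cam'];print(np.round(T,3),p['fov_y'],p['cx'],p['cy'])
f=200/np.tan(np.radians(p['fov_y']/2))
d=np.load('pics/w3.npz')['d']
def pt(u,v,n=3):
    z=np.median(d[v-n:v+n+1,u-n:u+n+1]);return (T@[(u-p['cx'])/f*z,-(v-p['cy'])/f*z,-z,1])[:3]*1e3
for u,v in((270,190),(340,180),(400,190),(300,225),(390,250),(250,150),(350,150),(420,150)):print(u,v,np.round(pt(u,v),1))
print('fingertip',np.round(pt(200+300//1*2//5,80+400*2//5,1),1),np.round(pt(338,240,1),1),np.round(pt(318,240,1),1))
q=np.linalg.inv(T)@[0,0,0,1];print('TCP px',p['cx']+f*q[0]/-q[2],p['cy']-f*q[1]/-q[2])
E
```

```text
[[ 0.     0.963  0.269  0.068]
 [ 1.    -0.    -0.     0.   ]
 [-0.     0.269 -0.963 -0.164]
 [ 0.     0.     0.     1.   ]] 62.62832605797698 326.68100418872217 194.90702788561762
270 190 [ 27.2 -27.5  -7.3]
340 180 [32.2  7.  -7.2]
400 190 [27.2 36.6 -7.3]
300 225 [  8.8 -13.1  -7.2]
390 250 [-5.1 33.4 -7.1]
250 150 [ 46.9 -36.   -7.5]
350 150 [46.9 11.6 -7.3]
420 150 [46.9 44.9 -7.4]
fingertip [ 11.7  -2.4 -33. ] [ 11.5   5.4 -32.6] [ 11.8  -3.2 -33.2]
TCP px 325.7832433256434 235.57470975373892
```

```bash
python3 - <<'E'
from h import *
p=bot.camera_params('wrist');T=p['T_tool_cam']
f=200/np.tan(np.radians(p['fov_y']/2))
d=np.load('pics/w3.npz')['d']
for u in(315,338):
  for v in range(226,280,4):
    z=d[v,u];print(u,v,round(float(z),4),np.round((T@[(u-p['cx'])/f*z,-(v-p['cy'])/f*z,-z,1])[:3]*1e3,1))
for z in(0,-.008,-.015,-.03):
    q=np.linalg.inv(T)@[.011,0,z,1];print(z,'px',p['cy']-f*q[1]/-q[2])
E
```

```text
315 226 0.167 [ 8.3 -5.5 -7.4]
315 230 0.1673 [ 6.3 -5.5 -7.7]
315 234 0.1481 [ 11.7  -4.8 -26.2]
315 238 0.1447 [ 11.3  -4.7 -29.8]
315 242 0.1404 [ 11.3  -4.5 -34.2]
315 246 0.1366 [ 11.3  -4.4 -38.2]
315 250 0.1323 [ 11.5  -4.2 -42.6]
315 254 0.1287 [ 11.5  -4.1 -46.3]
315 258 0.1255 [ 11.5  -4.  -49.6]
315 262 0.1221 [ 11.6  -3.9 -53.2]
315 266 0.1183 [ 12.   -3.7 -57. ]
315 270 0.1153 [ 12.   -3.6 -60. ]
315 274 0.1119 [ 12.4  -3.5 -63.5]
315 278 0.1098 [ 12.2  -3.4 -65.7]
338 226 0.1666 [ 8.5  6.2 -7.8]
338 230 0.1664 [ 6.6  6.2 -8.5]
338 234 0.1489 [ 11.3   5.6 -25.4]
338 238 0.1434 [ 11.8   5.4 -31. ]
338 242 0.1401 [ 11.4   5.3 -34.4]
338 246 0.1363 [ 11.4   5.2 -38.5]
338 250 0.1327 [ 11.3   5.1 -42.2]
338 254 0.1295 [ 11.2   4.9 -45.6]
338 258 0.1246 [ 11.9   4.8 -50.4]
338 262 0.1223 [ 11.5   4.7 -53. ]
338 266 0.1194 [ 11.5   4.6 -56. ]
338 270 0.1163 [ 11.6   4.5 -59.1]
338 274 0.1127 [ 12.    4.4 -62.8]
338 278 0.11 [ 12.1   4.3 -65.6]
0 px 216.18127160458087
-0.008 px 221.43306801958218
-0.015 px 226.44604196496056
-0.03 px 238.7632017863171
```

The wrist depth puts the visible fingertips about 24 mm behind the nominal TCP, and the cover still about 17 mm beyond them, flat and untouched. Continuing down carefully, watching the force.

arm_command(
  targets="0 0 2 0 0 0 0; 0 0 4 0 0 0 0; 0 0 6 0 0 0 0; 0 0 8 0 0 0 0; 0 0 8 0 0 0 0",
)

```text
time: 3.85
tool_pos: [0.559, -0.1324, 0.0752]
tcp_rot: [-3.133, 0.232, 0.002]
wrist_force: [-0.3, 0.1, -0.7]
width: -0.003
```

```bash
python3 - <<'E'
from h import *
st()
s,im,d,p=snap('wrist','w4');st();cv2.imwrite('pics/w4c.png',cv2.resize(im[80:320,200:440],None,fx=2.5,fy=2.5))
s,im,d,p=snap('scene','s4')
cv2.imwrite('pics/s4c.png',cv2.resize(im[130:250,260:400],None,fx=5,fy=5,interpolation=2))
E
```

```text
t 3.85 duct [  22.2 -163.8   75.2] F [-0.3  0.1 -0.7] w -0.0 q [-0.28  0.2   1.95  0.    1.    1.44]
t 3.9 duct [  22.3 -163.8   75.4] F [-0.2  0.2 -0. ] w 0.01 q [-0.28  0.2   1.95  0.    1.    1.44]
```

View pics/w4c.png

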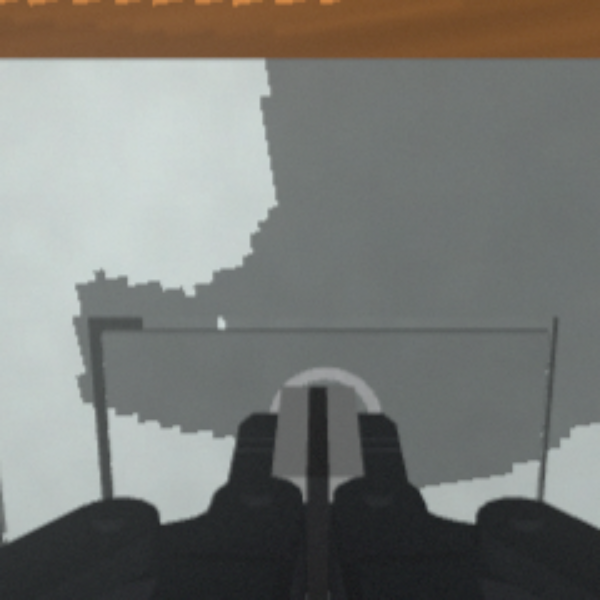

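View pics/s4c.png

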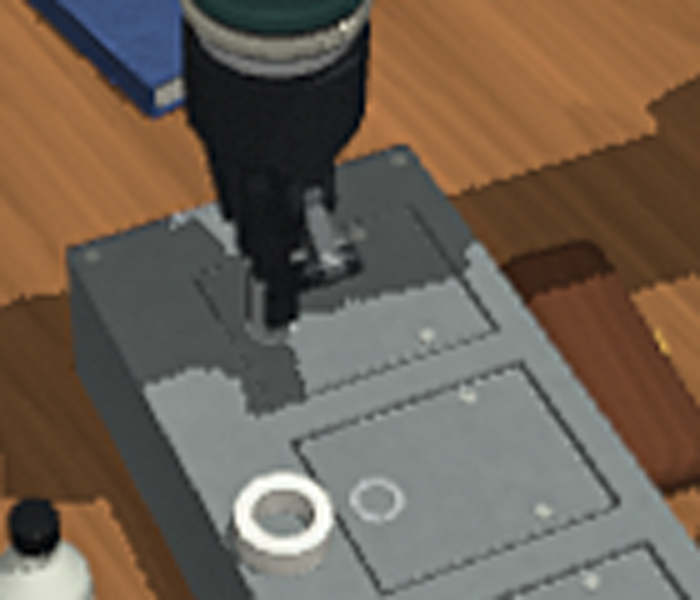

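arm_command(
  targets="0 0 2 0 0 0 0; 0 0 4 0 0 0 0; 0 0 5 0 0 0 0; 0 0 5 0 0 0 0",
)

```text
time: 4.28
tool_pos: [0.5592, -0.1324, 0.0705]
tcp_rot: [-3.133, 0.232, 0.001]
wrist_force: [-0.1, 0.5, 0.2]
width: -0.001
```

arm_command(
  targets="0 0 1 0 0 0 0; 0 0 2 0 0 0 0; 0 0 2 0 0 0 0",
)

```text
time: 4.53
tool_pos: [0.5596, -0.1325, 0.0697]
tcp_rot: [3.133, -0.232, 0.0]
wrist_force: [-1.8, 0.5, 4.0]
width: -0.007
```

arm_command(
  targets="0 0 1 0 0 0 0; 0 0 2 0 0 0 0; 0 0 2 0 0 0 0",
)

```text
time: 4.78
tool_pos: [0.5597, -0.1326, 0.0696]
tcp_rot: [3.133, -0.232, 0.0]
wrist_force: [-6.7, 2.2, 16.0]
width: -0.001
```

Contact is at reported z = 69.7 mm, so the tips are 22 mm short of the TCP. 16 N gave no movement, so cover 1 is fixed. On to cover 2.

arm_command(
  targets="0 0 -8 0 0 0 0; 0 0 -17 0 0 0 0; 0 -35 -20 0 0 0 0; 0 -75 -20 0 0 0 0; 0 -110 -20 0 0 0 0; 0 -110 -20 0 0 0 0; 0 -110 -20 0 0 0 0; 0 -110 -20 0 0 0 0",
)

```text
time: 5.45
tool_pos: [0.5759, -0.0237, 0.0871]
tcp_rot: [3.133, -0.23, 0.001]
wrist_force: [0.3, 0.3, -0.0]
width: 0.001
```

```bash
python3 - <<'E'
from h import *
st();print(rel(.022,-.055,.0705))
E
```

```text
t 5.45 duct [ 22.8 -53.9  87.1] F [ 0.3  0.3 -0. ] w 0.0 q [-0.08  0.19  1.94 -0.    1.02  1.63]
(array([-0.8,  1.1, 16.6]), array([ 0.03, -0.02,  0.09]))
```

arm_command(
  targets="-1 1 8 0 0 0 0; -1 1 14 0 0 0 0; -1 1 17 0 0 0 0; -1 1 18 0 0 0 0; -1 1 19 0 0 0 0; -1 1 19 0 0 0 0",
)

```text
time: 5.95
tool_pos: [0.5736, -0.0257, 0.0696]
tcp_rot: [3.132, -0.235, -0.004]
wrist_force: [-7.2, 0.1, 15.2]
width: 0.002
```

arm_command(
  targets="0 0 1 0 0 0 0; 0 0 2 0 0 0 0; 0 0 2 0 0 0 0",
)

```text
time: 6.2
tool_pos: [0.5737, -0.0257, 0.0696]
tcp_rot: [3.132, -0.234, -0.004]
wrist_force: [-13.7, 0.4, 27.2]
width: 0.001
```

Cover 2 is also rigid: 27 N and no motion. On to cover 3.

arm_command(
  targets="0 0 -8 0 0 0 0; 0 0 -17 0 0 0 0; 0 -35 -20 0 0 0 0; 0 -75 -20 0 0 0 0; 0 -110 -20 0 0 0 0; 0 -110 -20 0 0 0 0; 0 -110 -20 0 0 0 0; 0 -110 -20 0 0 0 0",
)

```text
time: 6.87
tool_pos: [0.5904, 0.0837, 0.0853]
tcp_rot: [3.132, -0.232, -0.002]
wrist_force: [0.8, -0.5, -0.6]
width: 0.0
```

```bash
python3 - <<'E'
from h import *
st();print(rel(.022,.055,.0705))
E
```

```text
t 6.87 duct [21.3 54.6 85.3] F [ 0.8 -0.5 -0.6] w 0.0 q [ 0.1   0.22  1.89 -0.    1.02  1.82]
(array([ 0.7, -0.4, 14.8]), array([0.04, 0.05, 0.04]))
```

arm_command(
  targets="0.5 -0.5 8 0 0 0 0; 0.5 -0.5 13 0 0 0 0; 0.5 -0.5 15 0 0 0 0; 0.5 -0.5 16 0 0 0 0; 0.5 -0.5 17 0 0 0 0; 0.5 -0.5 17 0 0 0 0",
)

```text
time: 7.37
tool_pos: [0.5903, 0.0833, 0.0696]
tcp_rot: [3.132, -0.234, -0.004]
wrist_force: [-5.3, -1.2, 9.2]
width: -0.001
```

```bash
python3 - <<'E'
from h import *
st()
E
```

```text
t 7.37 duct [21.2 54.2 69.6] F [-5.3 -1.2  9.2] w -0.0 q [ 0.1   0.24  1.9  -0.    1.    1.82]
```

arm_command(
  targets="0 0 1 0 0 0 0; 0 0 1 0 0 0 0",
)

```text
time: 7.53
tool_pos: [0.5904, 0.0833, 0.0697]
tcp_rot: [3.132, -0.234, -0.003]
wrist_force: [-7.4, -1.4, 14.2]
width: 0.0
```

arm_command(
  targets="0 0 -8 0 0 0 0; 0 0 -17 0 0 0 0; 0 -35 -20 0 0 0 0; 0 -75 -20 0 0 0 0; 0 -110 -20 0 0 0 0; 0 -110 -20 0 0 0 0; 0 -110 -20 0 0 0 0; 0 -110 -20 0 0 0 0",
)

```text
time: 8.2
tool_pos: [0.6074, 0.1931, 0.0876]
tcp_rot: [3.132, -0.231, -0.001]
wrist_force: [-0.0, 0.1, 0.8]
width: 0.002
```

```bash
python3 - <<'E'
from h import *
st();print(rel(.022,.165,.0705))
E
```

```text
t 8.2 duct [ 21.9 165.2  87.6] F [-0.   0.1  0.8] w 0.0 q [ 0.27  0.29  1.8  -0.    1.05  1.99]
(array([ 0.1,  0.2, 17.1]), array([0.04, 0.03, 0.06]))
```

arm_command(
  targets="0 0 8 0 0 0 0; 0 0 14 0 0 0 0; 0 0 17 0 0 0 0; 0 0 18 0 0 0 0; 0 0 20 0 0 0 0; 0 0 20 0 0 0 0",
)

```text
time: 8.7
tool_pos: [0.6074, 0.1929, 0.0675]
tcp_rot: [3.133, -0.233, -0.001]
wrist_force: [0.1, -0.2, 0.5]
width: -0.004
```

arm_command(
  targets="0 0 1 0 0 0 0; 0 0 2 0 0 0 0; 0 0 2 0 0 0 0",
)

```text
time: 8.95
tool_pos: [0.6078, 0.1934, 0.066]
tcp_rot: [3.133, -0.232, 0.001]
wrist_force: [-0.0, -1.1, 0.5]
width: 0.001
```

The tool went past 69.7 without resistance, so cover 4 gives way. Checking the picture.

```bash
python3 - <<'E'
from h import *
st()
s,im,d,p=snap('wrist','w5');cv2.imwrite('pics/w5c.png',cv2.resize(im[80:320,170:470],None,fx=2.5,fy=2.5))
s,im,d,p=snap('scene','s5')
cv2.imwrite('pics/s5c.png',cv2.resize(im[230:390,310:470],None,fx=3.7,fy=3.7,interpolation=2))
E
```

```text
t 8.95 duct [ 22.2 165.6  66. ] F [-0.  -1.1  0.5] w 0.0 q [ 0.27  0.31  1.82 -0.    1.01  1.99]
```

View pics/w5c.png

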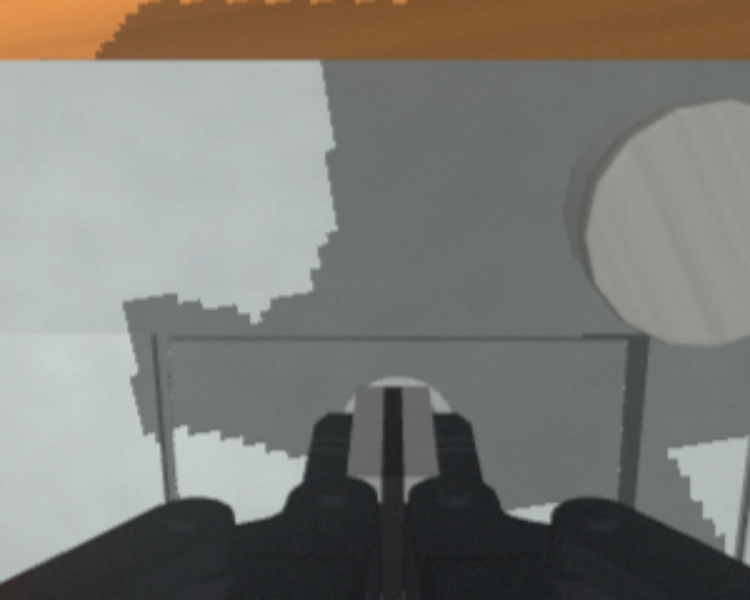

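View pics/s5c.png

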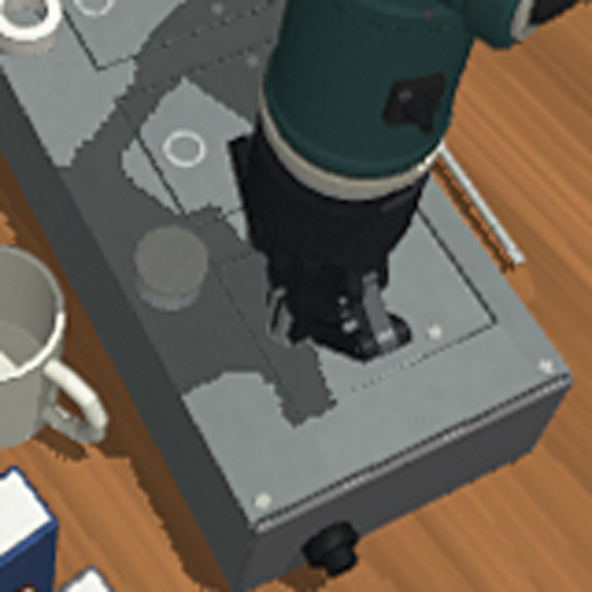

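```bash
python3 - <<'E'
from h import *
x0,z0=22.2,66.
for th,r,ph in((.15,56,2),(.3,51,4),(.45,48,6),(.6,45,8),(.75,42,10),(.9,39,12),(1.05,36,12),(1.15,34,12),(1.2,34,12),(1.25,34,12)):
    f=np.radians(ph);C=np.array([-40+r*np.cos(th)+1.5*np.sin(th),90.5-r*np.sin(th)+1.5*np.cos(th)])
    tip=C+11*np.array([np.cos(f),-np.sin(f)]);tcp=tip-22*np.array([np.sin(f),np.cos(f)])
    B=tip+51*np.array([np.sin(f),np.cos(f)]);l=B-42.5*np.array([np.cos(f),-np.sin(f)]);rr=B+42.5*np.array([np.cos(f),-np.sin(f)])
    e=np.array([-40-30*np.cos(th),90.5+30*np.sin(th)])
    print(th,r,ph,'shift',round(tcp[0]-x0,1),round(z0-tcp[1],1),'tip',tip.round(),'bodyL',l.round(),'R',rr.round(),'edge',e.round())
E
```

```text
0.15 56 2 shift 3.6 4.8 tip [27. 83.] bodyL [-14. 136.] R [ 71. 133.] edge [-70.  95.]
0.3 51 4 shift -3.6 11.9 tip [20. 76.] bodyL [-19. 130.] R [ 66. 124.] edge [-69.  99.]
0.45 48 6 shift -9.7 18.1 tip [15. 70.] bodyL [-22. 125.] R [ 62. 116.] edge [-67. 104.]
0.6 45 8 shift -16.4 23.0 tip [ 9. 65.] bodyL [-26. 121.] R [ 58. 109.] edge [-65. 107.]
0.75 42 10 shift -23.4 26.6 tip [ 3. 61.] bodyL [-30. 119.] R [ 53. 104.] edge [-62. 111.]
0.9 39 12 shift -30.6 28.9 tip [-4. 59.] bodyL [-35. 117.] R [ 48. 100.] edge [-59. 114.]
1.05 36 12 shift -36.8 29.8 tip [-10.  58.] bodyL [-41. 116.] R [42. 99.] edge [-55. 117.]
1.15 34 12 shift -40.8 29.7 tip [-14.  58.] bodyL [-45. 117.] R [38. 99.] edge [-52. 118.]
1.2 34 12 shift -42.3 30.5 tip [-16.  57.] bodyL [-46. 116.] R [37. 98.] edge [-51. 118.]
1.25 34 12 shift -43.9 31.1 tip [-17.  56.] bodyL [-48. 115.] R [35. 97.] edge [-49. 119.]
```

```bash
python3 - <<'E'
from h import *
x0,z0=22.2,66.
for th,r,ph in((.15,52,0),(.3,48,0),(.45,45,0),(.6,42,0),(.7,40,2),(.8,38,4),(.9,37,6),(1.,36,8),(1.1,35,10),(1.15,34,12),(1.2,34,12),(1.25,34,12)):
    f=np.radians(ph);C=np.array([-40+r*np.cos(th)+1.5*np.sin(th),90.5-r*np.sin(th)+1.5*np.cos(th)])
    tip=C+11*np.array([np.cos(f),-np.sin(f)]);tcp=tip-22*np.array([np.sin(f),np.cos(f)])
    B=tip+51*np.array([np.sin(f),np.cos(f)]);l=B-42.5*np.array([np.cos(f),-np.sin(f)]);rr=B+42.5*np.array([np.cos(f),-np.sin(f)])
    e=np.array([-40-30*np.cos(th),90.5+30*np.sin(th)])
    print(th,r,ph,'shift',round(tcp[0]-x0,1),round(z0-tcp[1],1),'tip',tip.round(),'bodyL',l.round(),'R',rr.round(),'edge',e.round())
E
```

```text
0.15 52 0 shift 0.4 3.8 tip [23. 84.] bodyL [-20. 135.] R [ 65. 135.] edge [-70.  95.]
0.3 48 0 shift -4.9 10.3 tip [17. 78.] bodyL [-25. 129.] R [ 60. 129.] edge [-69.  99.]
0.45 45 0 shift -10.0 15.7 tip [12. 72.] bodyL [-30. 123.] R [ 55. 123.] edge [-67. 104.]
0.6 42 0 shift -15.7 20.0 tip [ 7. 68.] bodyL [-36. 119.] R [ 49. 119.] edge [-65. 107.]
0.7 40 2 shift -20.4 22.5 tip [ 3. 65.] bodyL [-38. 118.] R [ 47. 115.] edge [-63. 110.]
0.8 38 4 shift -25.2 24.4 tip [-1. 64.] bodyL [-40. 117.] R [ 44. 111.] edge [-61. 112.]
0.9 37 6 shift -29.4 26.6 tip [-5. 61.] bodyL [-42. 116.] R [ 43. 108.] edge [-59. 114.]
1.0 36 8 shift -33.7 28.3 tip [-8. 59.] bodyL [-43. 116.] R [ 41. 104.] edge [-56. 116.]
1.1 35 10 shift -38.0 29.6 tip [-12.  58.] bodyL [-45. 116.] R [ 39. 101.] edge [-54. 117.]
1.15 34 12 shift -40.8 29.7 tip [-14.  58.] bodyL [-45. 117.] R [38. 99.] edge [-52. 118.]
1.2 34 12 shift -42.3 30.5 tip [-16.  57.] bodyL [-46. 116.] R [37. 98.] edge [-51. 118.]
1.25 34 12 shift -43.9 31.1 tip [-17.  56.] bodyL [-48. 115.] R [35. 97.] edge [-49. 119.]
```

arm_command(
  targets="0 -5 2 0 0 0 0; 0.5 -10 4 0 0 0 0; -2 -10 7 0 0 0 0; -5 -10 10 0 0 0 0; -7.5 -10 13 0 0 0 0; -10 -10 16 0 0 0 0; -13 -10 18 0 0 0 0; -16 -10 20 0 0 0 0; -16 -10 20 0 0 0 0",
)

```text
time: 9.8
tool_pos: [0.5922, 0.2057, 0.0452]
tcp_rot: [3.133, -0.232, -0.002]
wrist_force: [0.8, 0.8, 0.2]
width: -0.002
```

```bash
python3 - <<'E'
from h import *
st()
s,im,d,p=snap('scene','s6')
cv2.imwrite('pics/s6c.png',cv2.resize(im[230:390,310:470],None,fx=3.7,fy=3.7,interpolation=2))
E
```

```text
t 9.8 duct [  5.  175.4  45.2] F [0.8 0.8 0.2] w -0.0 q [0.29 0.32 1.85 0.   0.97 2.01]
```

View pics/s6c.png

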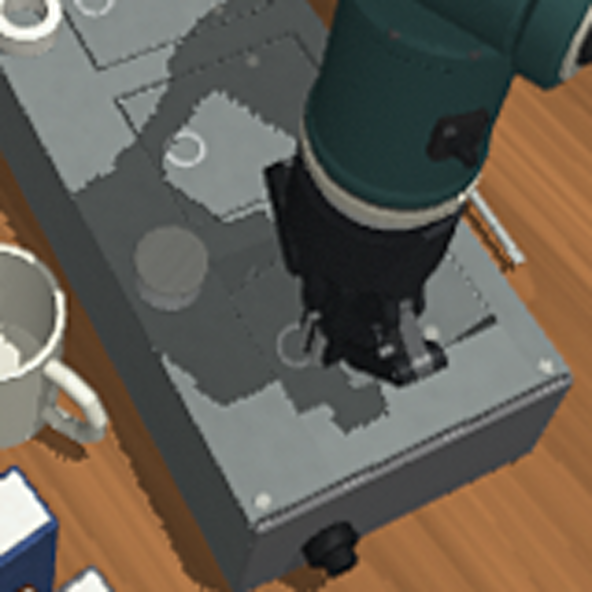

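```bash
python3 - <<'E'
from h import *
s,im,d,p=snap('wrist','w6');cv2.imwrite('pics/w6c.png',cv2.resize(im[80:320,150:470],None,fx=2.5,fy=2.5))
st()
T=p['T_tool_cam'];f=200/np.tan(np.radians(p['fov_y']/2));R0=R.from_rotvec(s['tcp_rot'])
for u in(250,290,325,380,410):
  for v in range(150,300,10):
    z=np.median(d[v-1:v+2,u-1:u+2]);w=R0.apply((T@[(u-p['cx'])/f*z,-(v-p['cy'])/f*z,-z,1])[:3])+s['tool_pos'];print(u,v,np.round(w2d(w)*1e3,0),end=' ')
  print()
E
```

```text
t 9.9 duct [  4.9 175.3  45.3] F [0.4 0.2 0.7] w -0.0 q [0.29 0.32 1.85 0.   0.97 2.01]
250 150 [ 57. 202.  91.] 250 160 [ 54. 203.  91.] 250 170 [ 50. 203.  91.] 250 180 [ 46. 203.  92.] 250 190 [ 20. 224.   7.] 250 200 [ 13. 224.   7.] 250 210 [  7. 224.   7.] 250 220 [ -0. 225.   7.] 250 230 [ -7. 225.   7.] 250 240 [-14. 226.   7.] 250 250 [-21. 226.   7.] 250 260 [-29. 227.   7.] 250 270 [-36. 227.   7.] 250 280 [ 18. 200. 113.] 250 290 [ 18. 199. 119.] 
290 150 [ 57. 188.  91.] 290 160 [ 54. 188.  91.] 290 170 [ 50. 188.  91.] 290 180 [ 46. 188.  91.] 290 190 [ 20. 198.   7.] 290 200 [ 26. 194.  48.] 290 210 [ 21. 194.  51.] 290 220 [ 17. 193.  54.] 290 230 [ 13. 193.  56.] 290 240 [  8. 193.  59.] 290 250 [  4. 193.  62.] 290 260 [  0. 193.  65.] 290 270 [ -3. 192.  68.] 290 280 [ 17. 187. 113.] 290 290 [ 18. 186. 119.] 
325 150 [ 57. 176.  91.] 325 160 [ 54. 176.  91.] 325 170 [ 50. 176.  91.] 325 180 [ 46. 176.  91.] 325 190 [ 20. 176.   7.] 325 200 [ 25. 176.  47.] 325 210 [ 21. 176.  51.] 325 220 [ 17. 176.  54.] 325 230 [ 13. 176.  57.] 325 240 [ 16. 176.  77.] 325 250 [ 
[... 166 characters left out ...]
380 170 [ 50. 155.  90.] 380 180 [ 46. 155.  91.] 380 190 [ 20. 141.   7.] 380 200 [ 25. 148.  47.] 380 210 [ 21. 148.  51.] 380 220 [ 17. 148.  54.] 380 230 [ 12. 148.  56.] 380 240 [  9. 149.  59.] 380 250 [  4. 149.  62.] 380 260 [  0. 149.  64.] 380 270 [ -3. 149.  68.] 380 280 [ -8. 150.  70.] 380 290 [ 12. 157. 110.] 
410 150 [ 57. 145.  91.] 410 160 [ 54. 145.  91.] 410 170 [ 50. 144.  91.] 410 180 [ 46. 144.  91.] 410 190 [ 20. 122.   6.] 410 200 [ 26. 132.  48.] 410 210 [ 21. 133.  51.] 410 220 [ 17. 133.  53.] 410 230 [ 12. 133.  56.] 410 240 [  8. 134.  59.] 410 250 [  4. 134.  62.] 410 260 [  0. 134.  64.] 410 270 [ -4. 135.  67.] 410 280 [ 19. 148. 115.] 410 290 [ 18. 149. 120.]
```

View pics/w6c.png

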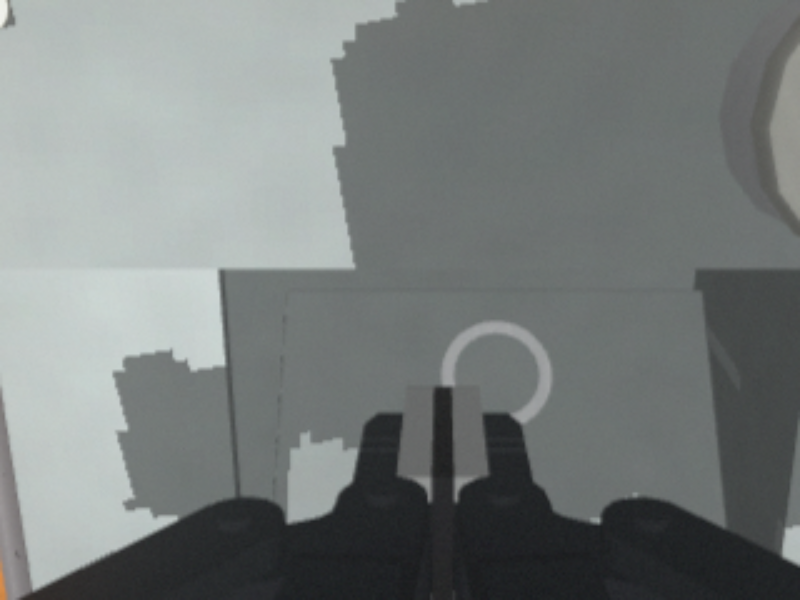

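The wrist depth shows cover 4 tilted about 0.63 rad, as planned, and the tin is untouched. Continuing to the stop with a slight lean.

arm_command(
  targets="-3.2 0 1.7 0 -2 0 0; -8 0 3.6 0 -4 0 0; -12 0 5.8 0 -6 0 0; -16.5 0 7.5 0 -8 0 0; -20.8 0 8.8 0 -10 0 0; -23.6 0 9 0 -12 0 0; -24.5 0 9.3 0 -12 0 0; -24.5 0 9.3 0 -12 0 0",
)

```text
time: 10.57
tool_pos: [0.5702, 0.2091, 0.0363]
tcp_rot: [-3.101, 0.231, 0.323]
wrist_force: [5.5, -0.1, -0.6]
width: 0.001
```

```bash
cat >> h.py <<'E'
def tilt(f):
    s,im,d,p=snap('wrist',f);cv2.imwrite(f'pics/{f}c.png',cv2.resize(im[80:320,150:470],None,fx=2.5,fy=2.5))
    T=p['T_tool_cam'];fo=200/np.tan(np.radians(p['fov_y']/2));R0=R.from_rotvec(s['tcp_rot'])
    v,u=np.mgrid[100:330:2,150:500:2];z=d[v,u];P=np.stack([(u-p['cx'])/fo*z,-(v-p['cy'])/fo*z,-z],-1)[z>0]
    W=R0.apply(P@T[:3,:3].T+T[:3,3])+s['tool_pos'];D=np.c_[(W[:,:2]-O)@Q,W[:,2]]*1e3
    m=(D[:,2]>13)&(D[:,2]<78)&(D[:,0]>-45)&(D[:,0]<35)&(((D[:,1]>195)&(D[:,1]<206))|((D[:,1]>124)&(D[:,1]<155)))
    m&=D[:,2]<95-0.4*(D[:,0]+45)
    D=D[m];print(len(D));
    if len(D)>20:
        for _ in range(4):
            q=D[:,[0,2]]-D[:,[0,2]].mean(0);V=np.linalg.svd(q,full_matrices=False)[2][0];r=q@[-V[1],V[0]];D=D[abs(r)<2*r.std()+.5]
        print('theta',np.arctan2(abs(V[1]),abs(V[0])),r.std(),D.min(0),D.max(0))
E
python3 - <<'E'
from h import *
st();tilt('w7')
s,im,d,p=snap('scene','s7')
cv2.imwrite('pics/s7c.png',cv2.resize(im[230:390,310:470],None,fx=3.7,fy=3.7,interpolation=2))
E
```

```text
t 10.57 duct [-17.3 175.6  36.3] F [ 5.5 -0.1 -0.6] w 0.0 q [0.26 0.42 1.75 0.09 1.16 1.94]
1914
theta 1.0521488041240854 0.545058432907587 [-25.890005   124.00130437  19.80908271] [  1.94855579 205.99759287  68.05444268]
```

View pics/w7c.png

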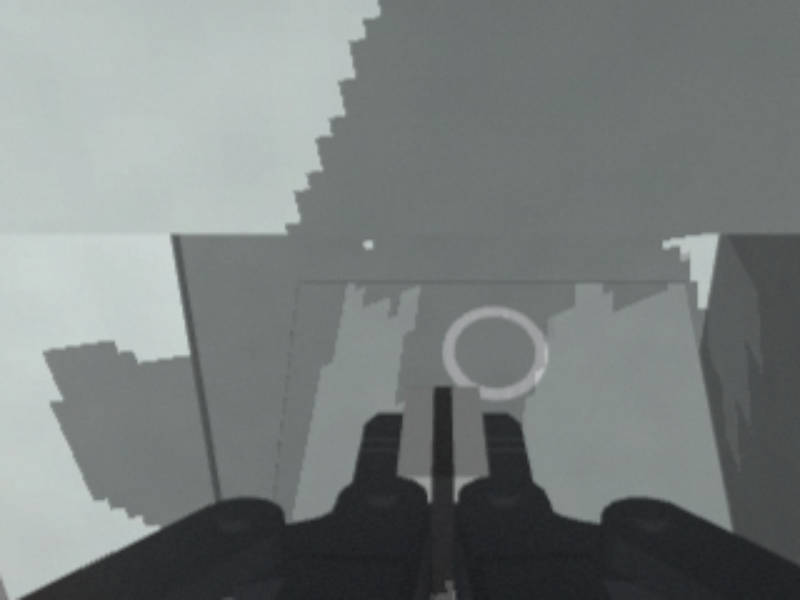

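View pics/s7c.png

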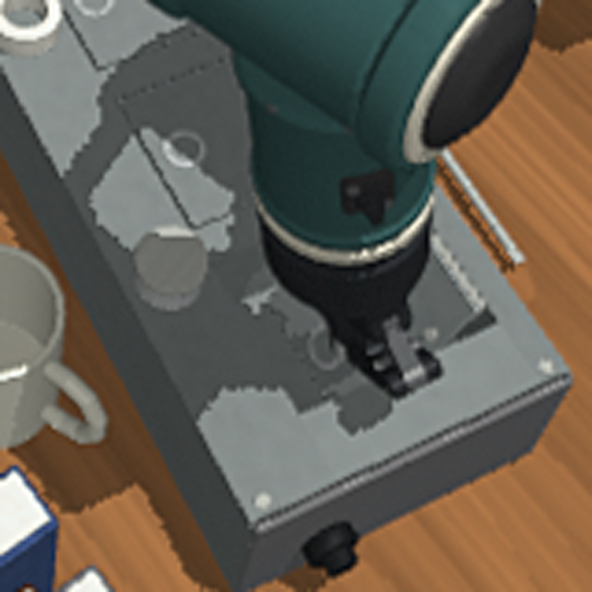

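arm_command(
  targets="-1 0 0.5 0 0 0 0; -2 0 1.2 0 0 0 0; -3 0 1.8 0 0 0 0; -4 0 2.3 0 0 0 0; -4 0 2.3 0 0 0 0",
)

```text
time: 11.08
tool_pos: [0.567, 0.2096, 0.0358]
tcp_rot: [-3.102, 0.229, 0.316]
wrist_force: [8.5, -1.8, -1.4]
width: 0.003
```

```bash
python3 - <<'E'
from h import *
st();tilt('w8');st()
E
```

```text
t 11.08 duct [-20.5 175.6  35.8] F [ 8.5 -1.8 -1.4] w 0.0 q [0.26 0.41 1.76 0.09 1.16 1.94]
1817
theta 1.1500379202391922 0.5464051198137251 [-28.25550194 124.03341184  16.03598365] [ -4.9106147  205.92617612  67.53985539]
t 11.13 duct [-20.5 175.6  35.8] F [ 8.3 -1.3 -1.9] w -0.0 q [0.26 0.41 1.76 0.09 1.16 1.94]
```

The tilt reads 1.150 rad, which is the stop. One more firm nudge to make sure.

arm_command(
  targets="-1 0 0.3 0 0 0 0; -2 0 0.6 0 0 0 0; -2 0 0.6 0 0 0 0",
)

```text
time: 11.38
tool_pos: [0.5669, 0.2097, 0.0359]
tcp_rot: [-3.102, 0.229, 0.31]
wrist_force: [12.9, -3.2, -3.2]
width: -0.004
```

```bash
python3 - <<'E'
from h import *
st();tilt('w9');print(bot.read_state()['joint_vel'].round(2))
E
```

```text
t 11.38 duct [-20.6 175.7  35.9] F [12.9 -3.2 -3.2] w -0.0 q [0.26 0.41 1.77 0.09 1.15 1.94]
1811
theta 1.1490475268818217 0.551749448276262 [-28.54410601 124.00732846  16.27929133] [ -5.06882265 205.95067359  68.44226359]
[-0.  0. -0.  0.  0. -0.]
```

arm_command(
  targets="3 0 -3 0 0 0 0; 4 0 -8 0 0 0 0; 3 0 -18 0 0 0 0; 0 0 -32 0 0 0 0; -4 0 -52 0 0 0 0; -10 0 -82 0 0 0 0; -18 0 -115 0 0 0 0; -26 0 -150 0 6 0 0; -26 0 -150 0 12 0 0; -26 0 -150 0 12 0 0",
)

```text
time: 12.27
tool_pos: [0.5664, 0.2105, 0.1917]
tcp_rot: [-3.131, 0.229, -0.01]
wrist_force: [-1.4, 0.1, -0.1]
width: -0.001
```

```bash
python3 - <<'E'
from h import *
st()
s,im,d,p=snap('scene','s8')
cv2.imwrite('pics/s8c.png',cv2.resize(im[150:390,260:480],None,fx=2.5,fy=2.5,interpolation=2))
s,im,d,p=snap('wrist','w10')
E
```

```text
t 12.27 duct [-21.3 176.4 191.7] F [-1.4  0.1 -0.1] w -0.0 q [ 0.31  0.14  1.79 -0.    1.21  2.03]
```

View pics/s8c.png

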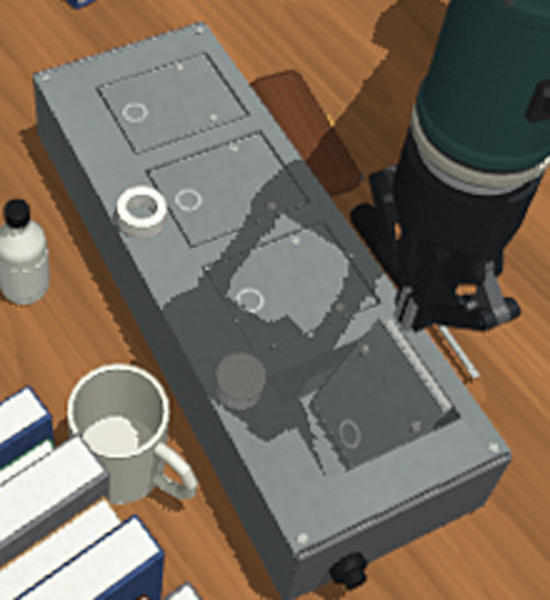

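View pics/w10.png

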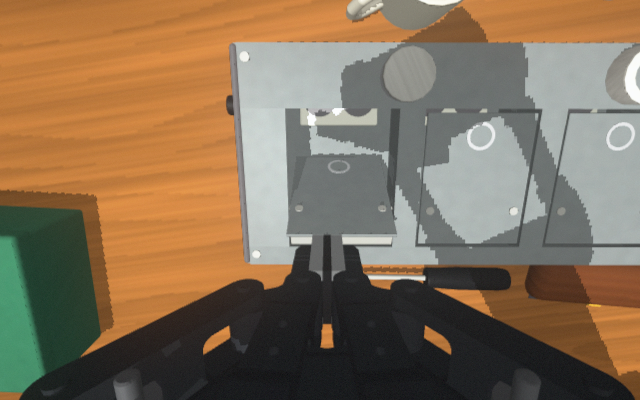

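The scene view shows cover 4 wide open, with tape at crop (140,210) and tin at (240,378) exactly where they were. A last check of the angle, then I hand in.

```bash
python3 - <<'E'
from h import *
st();tilt('w11')
a=np.load('pics/scene0.npz')['im'].astype(int);b=np.load('pics/s8.npz')['im'].astype(int)
for n,(x0,x1,y0,y1) in dict(tape=(305,328,222,246),glue=(258,280,230,272),mug=(288,340,296,350)).items():print(n,abs(a-b)[y0:y1,x0:x1].mean())
print(bot.finish_job());st()
E
```

```text
t 12.37 duct [-20.8 175.7 188.5] F [ 0.8  0.7 -0.5] w 0.0 q [0.31 0.15 1.78 0.   1.21 2.03]
535
theta 0.822703500256741 7.060522723926658 [-32.45572471 124.2038804   13.0581589 ] [ 33.25698472 205.86310537  77.94637959]
tape 9.76207729468599
glue 9.096681096681097
mug 9.0159069325736
the job is handed in; nothing more can be done
None
the job is handed in; nothing more can be done
```

Cover 4, the leftmost, was the one that rocked. It is now open at its stop and the job is handed in; the clock stood at 12.4 s just before.

- **Finding it:** I pressed covers 1, 2 and 3 in turn at their thumb marks with 16, 27 and 14 N. None of them moved. Cover 4 gave way at once.
- **Opening it:** I pushed cover 4 down until the wrist depth read 1.150 rad. A further push of about 13 N did not move it (1.149 rad), so it was at the stop. I then lifted the fingers clear.
- **After letting go:** the scene and wrist pictures show the cover wide open and the gripper well above the duct. The tape and tin are at the same pixels as before, and the mug and glue look unmoved. The last wrist force was about 1 N, which is noise.

**What disagreed or failed:**
- **Fingertip length:** contact came with the TCP reading 22 mm below the cover surface. The real fingertips end that much behind the stated TCP, and I corrected for it.
- **Last angle check:** the automatic fit after letting go gave no usable angle. It read 0.82 rad with 7 mm of scatter because other surfaces got into the fit from that height. The final open position therefore rests on the two readings at the stop and on the pictures.
- **Tape, glue and mug:** the picture comparison showed a uniform difference of about 9 grey levels for all three. I took this for image noise, since none of them had visibly shifted.

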